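Park the pot behind its locked gate and nest the cups

TASK

Park the pot on the cold hotplate and stow the cups in it: flip the red cam lever to free the yellow gate, draw the gate fully back, and slide the pot along the plate from the red ring to the middle of the blue ring without lifting it off the plate. Then push the gate fully home again and flip the lever back to lock it; finally nest all the cups that are there inside one another in the pot, largest at the bottom and smallest on top, each standing upright on the floor of the one below. Leave everything else on the bench where it is, with the pot still on the blue ring and the gate shut and locked at the end.

Things in the scene. Friction and masses are not known exactly. Their poses are not given: they have to be found in the camera images.
- hotplate: Low grey hotplate, off and cold, fixed to the bench. Its dark flat top is 45 mm above the bench and spans x -80 to 110, y +-175 mm. Origin on the bench under the midpoint between its two marks, which lie at y = +95 and -95 mm, x = 0. x points away from the robot, y left along the row of marks, z up. The gate stands on the line y = 0, the lever at the back.
- work_mark: Red ring painted on the hotplate's top, outer diameter 128 mm: the working place, where the pot stands at the start; either the left or the right place. Origin at the ring's centre, on the plate's top; axes parallel to the hotplate's.
- park_mark: Blue ring painted on the hotplate's top, outer diameter 128 mm: the parking place, 190 mm from the red ring. Origin at its centre, on the plate's top; axes parallel to the hotplate's.
- pot: Round open steel pot, 100 mm outer diameter, 50 mm high, wall 4 mm, inner floor 5 mm above the underside, about 0.55 kg. Origin at the centre of its underside, z up. One straight black handle along its own -x (roughly to the robot): a bar 20 mm wide, 12 mm thick, 48 to 133 mm from the centre, mid-height 38 mm above the underside; pinch it across its width from above.
- gate_knob (a point): Point in the black round knob (24 mm diameter, 36 to 58 mm above the plate's top) on the yellow gate, 52 mm above the plate's top. The gate is a bar 12 mm thick, 28 mm tall, along the hotplate's x between the marks. Shut, its tip is 10 mm behind the line through the marks' centres and bars the pot's way, and the knob is 98 mm behind that line.
- gate (a joint): Slide of the gate, m: 0 = shut (fully home, towards the robot), 0.065 = fully open (drawn back along the hotplate's +x; the pot can then pass along the line of the marks). Friction 2 N; stays where it is left. While the lever is locked its tongue catches a lug on the gate, which gives only a few mm. The lever locks only with the gate within about 2 mm of home.
- cam_lever (a joint): Angle of the red cam lever, rad: 0 = locked, 1.2 = fully free. Upright axis; it turns clockwise seen from above from locked to free. The gate is released above about 0.8. Friction 0.1 N m; stays where it is left.
- cam_knob (a point): Point in the upright round red knob (20 mm diameter, 20 to 54 mm above the plate's top) at the end of the red cam lever, 75 mm from its axis; the bar below is 28 mm high, this point 50. Locked, the knob lies 100 degrees counter-clockwise from the hotplate's x as seen from the axis (left); free, 31 degrees (behind).
- cam_pivot (a point): Point on the cam lever's upright axis, 50 mm above the plate's top; 112 mm behind the line through the marks and 26 mm left of the gate's middle.
- cup_a: White round cup, the largest of a graded set of four (may be absent), upright on the bench: outer diameter 68 mm at the rim, 62 mm at the foot, height 75 mm, wall 2.5 mm, inner floor 28 mm above its underside, so a cup nested in it stands 28 mm higher. 200 g. Origin at the centre of its underside, z up. Grip it across the rim from above.
- cup_b: Blue round cup, the second largest of a graded set of four (may be absent), upright on the bench: outer diameter 56 mm at the rim, 50 mm at the foot, height 75 mm, wall 2.5 mm, inner floor 28 mm above its underside, so a cup nested in it stands 28 mm higher. 160 g. Origin at the centre of its underside, z up. Grip it across the rim from above.
- cup_c: Orange round cup, the third largest of a graded set of four (may be absent), upright on the bench: outer diameter 44 mm at the rim, 38 mm at the foot, height 75 mm, wall 2.5 mm, inner floor 28 mm above its underside, so a cup nested in it stands 28 mm higher. 120 g. Origin at the centre of its underside, z up. Grip it across the rim from above.
- cup_d: Green round cup, the smallest of a graded set of four (may be absent), upright on the bench: outer diameter 32 mm at the rim, 26 mm at the foot, height 75 mm, wall 2.5 mm, inner floor 28 mm above its underside, so a cup nested in it stands 28 mm higher. 80 g. Origin at the centre of its underside, z up. Grip it across the rim from above.
- tube_rack: Wooden rack 240 mm long (along its y) and 60 mm wide with six capped tubes of amber sample, 119 mm tall; a bystander, to be left alone. Origin at the centre of its underside.
- reagent: Amber bottle, 70 mm diameter, 150 mm tall; a bystander, to be left alone. Origin at the centre of its underside.
- salt_jar: White jar, 72 mm diameter, 90 mm tall; a bystander, to be left alone. Origin at the centre of its underside.
- standard: Clear bottle with a blue cap, 60 mm diameter, 120 mm tall; a bystander, to be left alone. Origin at the centre of its underside.
- mug: Grey mug, 80 mm diameter, 95 mm tall; a bystander, to be left alone. Origin at the centre of its underside.
- notebook: Green notebook 90 x 140 x 14 mm; a bystander, to be left alone. Origin at the centre of its underside.
Not all that is in view belongs to the job. Several things have the shape of the pot; the one meant has the colours described above.

How it is judged (in metres and radians):
On the way, in this order (a step that is already met when the one before it is completed fails the run):
1. the cam lever is flipped free (value of joint cam_lever above 0.8 rad), for 0.1 s.
2. the gate is drawn back (value of joint gate above 0.052 m), for 0.1 s.
3. the pot stands on the blue ring (horizontal distance between pot and park_mark below 0.025 m and linear speed of pot below 0.02 m/s), for 0.2 s.
4. the gate is home and the lever locked (value of joint gate below 0.006 m and value of joint cam_lever below 0.15 rad), for 0.2 s.
5. all the cups that are there are nested in the pot in size order (horizontal distance between each of cup_a, cup_b, cup_c, cup_d and pot below 0.036 m and z of cup_a in the frame of pot between 0.002 and 0.01 m and angle between each of cup_a, cup_b, cup_c, cup_d's own z axis and vertical below 0.12 rad and z of cup_b in the frame of pot between 0.002 and 0.038 m and z of cup_b in the frame of cup_a between 0.022 and 0.033 m and horizontal distance between each of cup_b, cup_c, cup_d and cup_a below 0.025 m and z of cup_c in the frame of pot between 0.002 and 0.066 m and z of cup_c in the frame of cup_a between 0.022 and 0.061 m and z of cup_c in the frame of cup_b between 0.022 and 0.033 m and horizontal distance between each of cup_c, cup_d and cup_b below 0.025 m and z of cup_d in the frame of pot between 0.002 and 0.094 m and z of cup_d in the frame of cup_a between 0.022 and 0.089 m and z of cup_d in the frame of cup_b between 0.022 and 0.061 m and z of cup_d in the frame of cup_c between 0.022 and 0.033 m and horizontal distance between cup_d and cup_c below 0.025 m), for 0.2 s.
At the end, for the whole second after the job is handed in: All cups present stand upright (within 0.12 rad) in the pot, each smaller one on the floor of the next larger one present, the pot's centre within 25 mm of the blue ring's centre, the gate within 6 mm of shut, the lever within 0.15 rad of locked, everything at rest (all of step 3 and all of step 4 and all of step 5 and linear speed of each of cup_a, cup_b, cup_c, cup_d below 0.02 m/s); the robot touches nothing.
It fails at once if the pot is lifted more than 10 mm off the plate, or leaves it (z of pot in the frame of hotplate above 0.055 m or z of pot in the frame of hotplate below 0.035 m).
It fails at once if a bystander is pushed aside more than 30 mm or knocked over (distance of any of tube_rack, reagent, salt_jar, standard, mug, notebook from where it was at the start of the episode above 0.03 m or angle between any of tube_rack, reagent, salt_jar, standard, mug, notebook's own z axis and vertical above 0.5 rad).
Of cup_a, cup_b, cup_c, cup_d only 2 to 4 are there at a start; the rules pass over those that are not, and their reading is None.
At some moment in a run one of pot, cup_a, cup_b may be knocked a few centimetres aside while the robot is not near it.
It also fails if it takes over 210 s, if anything falls off the work surface, if the arm or the gripper's body presses on something with over 40 N, if the wrist force passes 120 N, or if a joint passes its speed limit or range.

ROBOT

A 6-joint arm with a two-finger parallel gripper is mounted at the origin on the work surface. World frame = base frame: x ahead of the robot, y to its left, z up, the work surface at z = 0. Lengths are in mm, angles in rad, forces in N, time in s.
With the tool pointing down it reaches from about 275 to 825 mm from the base axis. Payload 4.9 kg.
Tool frame: the origin (TCP) lies between the finger pads; the fingertips stand 19 mm ahead of it and the grasp point (between the pads) is the TCP (manip.tips_ahead is the distance from the TCP to the fingertips, in mm); z points along the fingers, y is the line along which they close (so a half turn about z gives the same grasp; the last joint's range is limited). The gripper opens to 85 mm and grips with 20 to 120 N. Pads are 22 mm wide; open, the fingers measure 114 mm over their backs; the gripper's body (76 mm by 85 mm) begins 54 mm behind the grasp point. The pads swing forward as they close: fully open they stand 13 mm farther back than shut.
Start: joints at [-1.394, 0.326, -0.193, 1.052, 0, 1.437], TCP at [168.213, -523.663, 250.281] pointing down, gripper open.
Joint ranges: [-2.65, 2.65], [-0.97, 1.79], [-1.3, 1.35], [-1.93, 2.1], [-1.47, 1.37], [-3.14, 3.14]. Speed limits (rad/s): [2.57, 2.57, 3.14, 3.14, 3.14, 3.14].

INTERFACE

Orientations are given as a unit quaternion [x, y, z, w].
In Python, from cell import manip gives the robot as it stands. The module is installed in compiled form; this text tells all that it offers. Calls block until the motion is done:
- manip.move_to(position, orientation): joint-space move of the TCP to a pose.
- manip.line_to(position, v=150, rot=None, stop_force=None): straight line of the TCP; rot=None keeps the orientation; v is the mean speed in mm/s. With stop_force (N) it stops when the force on the tool has changed by that much, and returns True; else False.
- manip.set_joints(angles): joint-space move.
- manip.grip(opening): finger opening in mm; the grip force is fixed at half the most; returns when the fingers have stopped.
- manip.pause(seconds).
- manip.ik(position, orientation): joint angles nearest the present ones, or None.
- manip.get_state(): the state.
- manip.read_camera(name): name is "scene" or "top"; returns the picture (400x640x3 uint8, red, green, blue); there is no depth.
- manip.camera_model(name): a dict with "fx", "fy", "cx", "cy" (pixels), "distortion" ([k1, k2, p1, p2, k3] as OpenCV has them; the pictures are not rectified), "pose" (4x4, takes a point from camera to world coordinates). Camera axes: x right, y up, looking along -z (the intrinsics and any distortion apply to the point x, -y, -z); pixel columns grow to the right and rows downward; lengths in mm; the calibration is good to about 2 mm. A picture is of the moment at which its call begins. camera_model takes no time and is no camera call.
A pose or a line that the arm cannot do raises manip.PlanningError and nothing moves.
- manip.job_done(): hands the job in; it is judged then, once.
The state is a dict: "t": time; "joints": joint angles; "qd": joint speeds; "tau": joint torques, N m; "tool_pos": TCP position; "eef_rot": TCP orientation; "wrist_force": force on the tool from outside, world axes, zero at the start; "torque": the same for the moment, N m; "opening": finger opening in mm; "gripper_force": force on a finger pad.
Only numpy, scipy, OpenCV 4.12 (cv2) and the standard library are available. Lean on these libraries where they do the work, as an engineer would, in place of code of your own. Each camera call takes 0.05 s, during which the arm holds its last target. There are 200 camera calls.

## Working session

There is one attempt and no reset: what is moved stays moved. The work goes in short steps, each a Python script; the robot and the scene stay as the last script left them, time stands still between calls to the robot, and variables do not carry over. Pictures are saved under pics/ and viewed, at most 14 in all, crops included, and the job is handed in when it is done.

```bash
mkdir -p pics; python3 - <<'E'
from cell import manip
import cv2,numpy as np
for n in("scene","top"):
    im=manip.read_camera(n); cv2.imwrite(f"pics/{n}0.png",im[...,::-1])
    m=manip.camera_model(n); print(n,m["fx"],m["fy"],m["cx"],m["cy"],m["distortion"]);print(np.round(m["pose"],3))
s=manip.get_state();print(s["t"],s["eef_rot"],s["opening"],s["wrist_force"])
E
```

```text
scene 389.20548974234 389.20548974234 323.2237521740598 197.30717502473647 [-0.01514041  0.          0.          0.          0.        ]
[[ 8.55000e-01 -2.61000e-01  4.49000e-01  9.97493e+02]
 [ 5.19000e-01  4.59000e-01 -7.21000e-01 -8.36405e+02]
 [-1.80000e-02  8.49000e-01  5.28000e-01  6.85449e+02]
 [ 0.00000e+00  0.00000e+00  0.00000e+00  1.00000e+00]]
top 462.30070681045964 462.30070681045964 317.8000752121251 202.80939108466592 [-0.13266654  0.          0.          0.          0.        ]
[[-2.00000e-03  9.85000e-01 -1.71000e-01  2.64108e+02]
 [-1.00000e+00 -2.00000e-03 -3.00000e-03 -2.53550e+01]
 [-3.00000e-03  1.71000e-01  9.85000e-01  1.41031e+03]
 [ 0.00000e+00  0.00000e+00  0.00000e+00  1.00000e+00]]
0.1 [ 9.87952071e-01  1.54758212e-01 -3.32475520e-05 -7.74649876e-04] 85.55868498214672 [-0.01309588 -0.42218251 -0.17840841]
```

View pics/scene0.png

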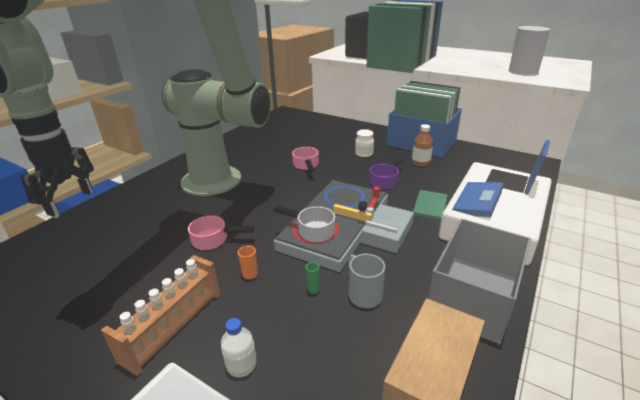

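View pics/top0.png

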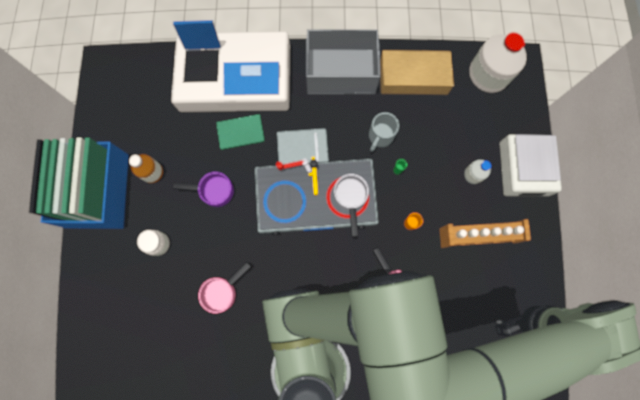

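```bash
cat > h.py <<'E'
from cell import manip
import cv2,numpy as np
from scipy.optimize import least_squares
def cast(n,px,z):
    m=manip.camera_model(n);K=np.array([[m["fx"],0,m["cx"]],[0,m["fy"],m["cy"]],[0,0,1]])
    u=cv2.undistortPoints(np.array(px,float).reshape(-1,1,2),K,np.array(m["distortion"],float))[:,0]
    P=np.array(m["pose"]);d=np.c_[u[:,0],-u[:,1],-np.ones(len(u))]@P[:3,:3].T
    o=P[:3,3];return (o+d*((z-o[2])/d[:,2])[:,None])[:,:2]
def hsv(im):return cv2.cvtColor(im,cv2.COLOR_RGB2HSV)
def mask(im,lo,hi):return cv2.inRange(hsv(im),np.array(lo),np.array(hi))
def blobs(mk,amin=15):
    n,l,s,c=cv2.connectedComponentsWithStats(mk)
    return [(s[i,4],s[i,:4].tolist(),c[i].round(1).tolist(),np.argwhere(l==i)[:,::-1]) for i in range(1,n) if s[i,4]>=amin]
def circ(p,r=None):
    f=lambda q:np.hypot(p[:,0]-q[0],p[:,1]-q[1])-(q[2] if r is None else r)
    x0=[*p.mean(0)]+([60.] if r is None else [])
    return least_squares(f,x0,loss="soft_l1",f_scale=2).x
E
python3 - <<'E'
from h import *
im={n:cv2.imread(f"pics/{n}0.png")[...,::-1].copy() for n in("scene","top")}
R={"red":((0,150,90),(6,255,255)),"red2":((172,150,90),(180,255,255)),"blue":((100,120,80),(120,255,255)),"yel":((18,150,120),(32,255,255)),"or":((7,170,120),(17,255,255)),"gr":((50,120,40),(75,255,255))}
for n in im:
  for k,(a,b) in R.items():
    for bl in blobs(mask(im[n],a,b)):print(n,k,bl[:3],cast(n,[bl[2]],45).round().tolist())
cv2.imwrite("pics/c1.png",np.vstack([cv2.resize(im["top"][125:240,240:430],(760,460),interpolation=3)])[...,::-1])
cv2.imwrite("pics/c2.png",cv2.resize(im["scene"][170:275,265:425],(800,525),interpolation=3)[...,::-1])
E
```

```text
scene red (np.int32(16), [374, 187, 5, 4], [376.0, 188.5]) [[573.0, 168.0]]
scene red (np.int32(35), [370, 197, 7, 10], [373.1, 201.3]) [[598.0, 93.0]]
scene red (np.int32(42), [293, 223, 11, 18], [296.1, 232.9]) [[484.0, -156.0]]
scene red (np.int32(19), [334, 225, 4, 11], [336.1, 229.8]) [[571.0, -89.0]]
scene blue (np.int32(1136), [0, 158, 28, 56], [11.0, 186.1]) [[-508.0, -426.0]]
scene blue (np.int32(580), [56, 180, 63, 33], [84.5, 195.6]) [[-222.0, -334.0]]
scene blue (np.int32(185), [455, 183, 17, 25], [463.8, 198.1]) [[831.0, 248.0]]
scene blue (np.int32(36), [325, 189, 8, 16], [327.4, 196.8]) [[463.0, 47.0]]
scene blue (np.int32(26), [355, 188, 9, 13], [360.8, 194.4]) [[547.0, 111.0]]
scene blue (np.int32(199), [226, 318, 15, 16], [233.1, 325.3]) [[550.0, -479.0]]
top red (np.int32(272), [505, 33, 20, 18], [514.0, 41.8]) [[1045.0, -678.0]]
top red (np.int32(109), [276, 161, 26, 9], [287.0, 164.9]) [[618.0, 72.0]]
top red (np.int32(141), [327, 181, 23, 37], [334.0, 202.7]) [[501.0, -70.0]]
top red (np.int32(49), [356, 199, 13, 16], [362.4, 208.0]) [[485.0, -155.0]]
top blue (
[... 788 characters left out ...]
141, 15, 54], [46.4, 169.1]) [[613.0, 849.0]]
top gr (np.int32(15), [70, 140, 4, 7], [72.3, 142.9]) [[698.0, 767.0]]
top gr (np.int32(168), [86, 140, 19, 35], [92.9, 156.1]) [[653.0, 691.0]]
top gr (np.int32(43), [51, 149, 6, 31], [53.7, 164.5]) [[628.0, 825.0]]
top gr (np.int32(159), [393, 159, 15, 16], [399.9, 165.9]) [[615.0, -272.0]]
top gr (np.int32(212), [84, 163, 20, 39], [94.9, 183.6]) [[564.0, 676.0]]
top gr (np.int32(39), [65, 179, 5, 23], [67.7, 189.7]) [[545.0, 767.0]]
top gr (np.int32(22), [50, 183, 3, 17], [51.1, 191.1]) [[541.0, 825.0]]
top gr (np.int32(31), [41, 193, 5, 13], [42.9, 200.0]) [[512.0, 851.0]]
top gr (np.int32(15), [41, 207, 5, 7], [43.2, 209.6]) [[481.0, 846.0]]
```

View pics/c1.png

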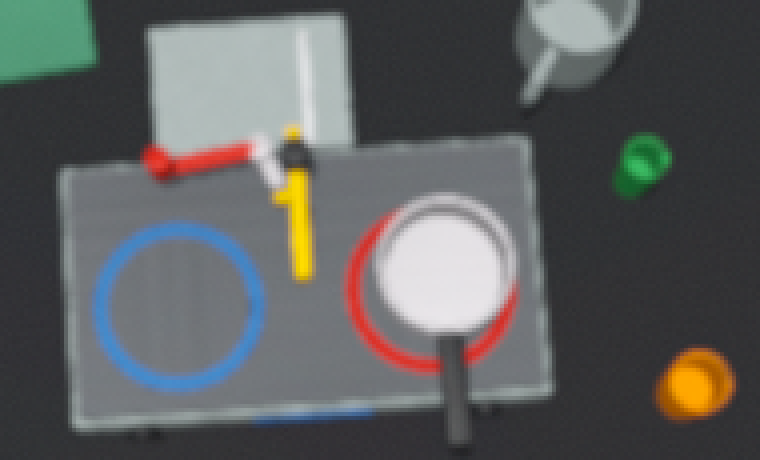

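View pics/c2.png

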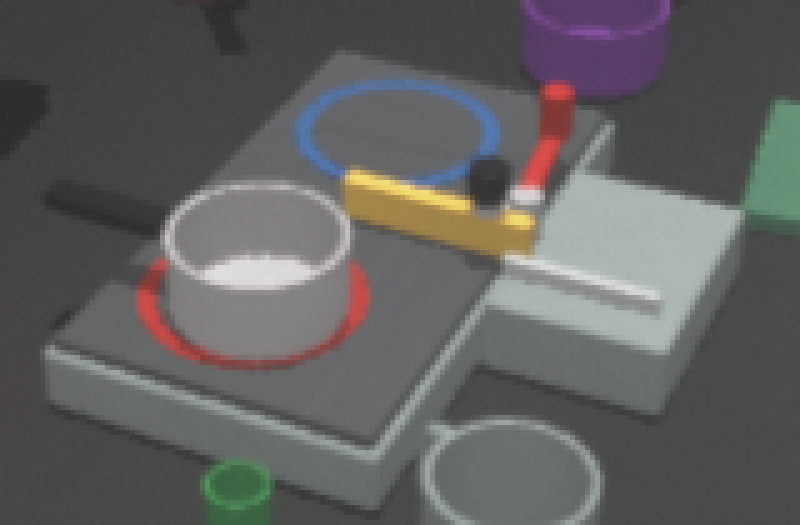

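```bash
cat > look.py <<'E'
from h import *
def marks(im):
    b=max((x for x in blobs(mask(im,(100,110,70),(120,255,255))) if 180<x[2][1]<222 and 230<x[2][0]<400),key=lambda x:x[0])
    pb=cast("top",b[3],45);cb=circ(pb)
    rs=[x[3] for x in blobs(mask(im,(0,140,80),(6,255,255))|mask(im,(172,140,80),(180,255,255)),8) if 180<x[2][1]<222 and 320<x[2][0]<400]
    cr=circ(cast("top",np.vstack(rs),45)) if rs else None
    return cb,cr
def pot(im,c0,r0=60):
    # bright low-saturation blob near world c0
    g=hsv(im);mk=((g[...,2]>120)&(g[...,1]<60)).astype(np.uint8)
    yy,xx=np.mgrid[0:400,0:640];w=cast("top",np.c_[xx.ravel(),yy.ravel()],95).reshape(400,640,2)
    mk&=(np.hypot(w[...,0]-c0[0],w[...,1]-c0[1])<r0).astype(np.uint8)
    mk=cv2.morphologyEx(mk,cv2.MORPH_CLOSE,np.ones((3,3)))
    b=max(blobs(mk),key=lambda x:x[0])
    h=cv2.convexHull(b[3].astype(np.int32))[:,0]
    q=cast("top",h,95);far=q[:,0]>np.median(q[:,0])
    return circ(q[far]),circ(q[far],50.5),b[:3]
if __name__=="__main__":
    im=cv2.imread("pics/top0.png")[...,::-1].copy()
    cb,cr=marks(im);print("blue",cb,"red",cr,np.hypot(*(cb-cr)[:2]))
    d=(cb-cr)[:2];print("yaw",np.arctan2(-d[0],d[1]))
    print(pot(im,[520,-100]))
    pts=cast("top",[[240+454/4-.4,125+345/4-.4],[240+460/4-.4,125+435/4-.4]],89);print("handle",pts)
    for k,a,b,n,h in(("c",(8,150,70),(32,255,255),"top",75),("d",(45,90,30),(80,255,255),"top",75)):
        r=[x for x in blobs(mask(im,a,b)) if 380<x[2][0]<430 and 150<x[2][1]<235]
        r=max(r,key=lambda x:x[0])
        q=cast("top",cv2.convexHull(r[3].astype(np.int32))[:,0],75)
        print(k,r[:3],q.min(0),q.max(0));
        # far/outer half from camera nadir = rim edge
        nad=np.array([264,-25.]);c=q.mean(0);u=(c-nad)/np.hypot(*(c-nad))
        far=(q-c)@u>0;print(circ(q[far],{"c":22,"d":16}[k]))
E
python3 look.py
```

```text
blue [506.47618833  79.28698279  59.05142916] red [ 520.48271873 -110.70098985   59.46315562] 190.50357644768135
yaw 0.07359011688110316
(array([ 528.84476104, -106.55611975,   49.71593711]), array([ 527.90850294, -106.36725319]), (np.int32(1047), [331, 174, 35, 40], [347.8, 193.1]))
handle [[ 469.53171947 -123.71759013]
 [ 404.1372702  -127.10566121]]
c (np.int32(273), [404, 212, 20, 18], [413.4, 220.8]) [ 417.5382173  -329.86944465] [ 467.758779   -273.15295448]
[ 445.72371847 -307.609896  ]
d (np.int32(179), [393, 158, 15, 17], [399.8, 165.8]) [ 582.24517029 -288.84815439] [ 631.52917305 -245.70454827]
[ 616.93874479 -271.05848404]
```

```bash
cat >> h.py <<'E'
from scipy.spatial.transform import Rotation as Ro
O=np.array([513.5,-15.7]);YAW=.0736
def W(x,y,z=None):
    c,s=np.cos(YAW),np.sin(YAW);p=O+[c*x-s*y,s*x+c*y]
    return p if z is None else [float(p[0]),float(p[1]),float(z)]
def q(psi):
    y=np.array([np.cos(psi),np.sin(psi),0]);z=np.array([0,0,-1.]);return Ro.from_matrix(np.c_[np.cross(y,z),y,z]).as_quat().tolist()
def best(p,psi):
    r=[]
    for k in(-1,0,1):
        j=manip.ik(p,q(psi+k*np.pi))
        if j is not None:r.append((abs(j[5]),psi+k*np.pi))
    return min(r)[1]
def st():
    s=manip.get_state();print("t %.1f"%s["t"],np.round(s["tool_pos"],1),"open %.1f"%s["opening"],"F",np.round(s["wrist_force"],1),"g",np.round(s["gripper_force"],1))
    return s
def shot(f):
    im=manip.read_camera("top");cv2.imwrite(f"pics/{f}.png",im[...,::-1]);return im
E
python3 - <<'E'
from look import *
from h import *
im=cv2.imread("pics/top0.png")[...,::-1].copy()
print(pot(im,[525,-116],75))
print("cam knob px",cast("top",[[279.1,164.6]],97),"model",W(99,99.9),"gate knob",cast("top",[[313.4,162.9]],103),W(98,0))
for p,a in((W(99,99.9,95),YAW+np.radians(190)),(W(176,64.6,95),YAW+np.radians(121)),(W(98,0,97),YAW),(W(163,0,97),YAW),([430,-125,83],np.pi/2),(W(-100,95,83),np.pi/2),([446,-308,60],0),([617,-271,60],0)):
    for k in(-1,0,1):print(None if (j:=manip.ik(p,q(a+k*np.pi))) is None else np.round(j,2),end=" ")
    print()
E
```

```text
(array([ 521.44680982, -125.1842478 ,   67.1968127 ]), array([ 540.26976784, -128.04613667]), (np.int32(1397), [331, 172, 45, 44], [352.4, 191.9]))
cam knob px [[605.97589414  91.59618967]] model [604.88597786  91.20936839] gate knob [[609.14906945  -9.04524646]] [611.23468876  -8.49371014]
[ 0.03  0.57 -0.22  0.77  0.    1.35] [ 0.03  0.57 -0.22  0.77  0.   -1.79] [ 0.03  0.57 -0.22  0.77  0.    1.35] 
[-0.02  0.7   0.01  0.88  0.    2.51] [-0.02  0.7   0.01  0.88  0.   -0.63] [-0.02  0.7   0.01  0.88  0.    2.51] 
[-0.13  0.57 -0.22  0.78  0.   -1.78] [-0.13  0.57 -0.22  0.78  0.    1.36] [-0.13  0.57 -0.22  0.78  0.   -1.78] 
[-0.11  0.68 -0.02  0.87  0.   -1.76] [-0.11  0.68 -0.02  0.87  0.    1.38] [-0.11  0.68 -0.02  0.87  0.   -1.76] 
[-0.45  0.34 -0.67  0.56  0.    2.69] [-0.45  0.34 -0.67  0.56  0.   -0.45] [-0.45  0.34 -0.67  0.56  0.    2.69] 
[-0.    0.29 -0.76  0.52  0.    3.14] [-0.    0.29 -0.76  0.52  0.   -0.  ] [-0.    0.29 -0.76  0.52  0.    3.14] 
[-0.74  0.51 -0.45  0.61  0.   -2.31] [-0.74  0.51 -0.45  0.61  0.    0.83] [-0.74  0.51 -0.45  0.61  0.   -2.31] 
[-0.52  0.71 -0.06  0.8   0.   -2.09] [-0.52  0.71 -0.06  0.8   0.    1.05] [-0.52  0.71 -0.06  0.8   0.   -2.09]
```

```bash
cat >> h.py <<'E'
def pivot(th,z=95): # th deg from hotplate x
    a=np.radians(th);return W(112+75*np.cos(a),26+75*np.sin(a),z)
def lever(a0,a1,over):
    pe=best(pivot(31),YAW+np.radians(121));ps=lambda th:pe+np.radians(th-31)
    manip.move_to(pivot(a0,200),q(ps(a0)));manip.grip(60)
    manip.line_to(pivot(a0,95),v=120);manip.grip(5);st()
    n=8;hit=False
    for th in np.linspace(a0,a1+over,n+1)[1:]:
        hit=manip.line_to(pivot(th),v=60,rot=q(ps(th)),stop_force=30)
        if hit:break
    print("th",th,hit);st()
    manip.grip(50);p=manip.get_state()["tool_pos"];manip.line_to([p[0],p[1],200],v=200)
def gate(x0,x1):
    a=best(W(163,0,97),YAW)
    manip.move_to(W(98+x0,0,200),q(a));manip.grip(60)
    manip.line_to(W(98+x0,0,97),v=120);manip.grip(5);st()
    print("hit",manip.line_to(W(98+x1,0,97),v=60,stop_force=25));st()
    manip.grip(50);p=manip.get_state()["tool_pos"];manip.line_to([p[0],p[1],200],v=200)
E
python3 - <<'E'
from h import *
manip.move_to([250,-450,300],q(best([250,-450,300],0)))
lever(100,31,-1); st()
s=manip.read_camera("scene");t=shot("top1")
cv2.imwrite("pics/m1.png",np.vstack([cv2.resize(t[125:245,240:430],(570,360)),cv2.resize(s[160:240,290:445],(570,240))])[...,::-1])
E
```

```text
t 5.3 [605.4  91.3  95.8] open 17.9 F [-1.3 -0.4  4.7] g 58.5
th 30.0 False
t 8.0 [686.5  60.6  95.9] open 17.3 F [ 4.  -1.9  4.7] g 59.2
t 9.1 [683.7  60.8 199. ] open 49.8 F [ 0.2 -0.2  0.5] g 0.0
```

View pics/m1.png

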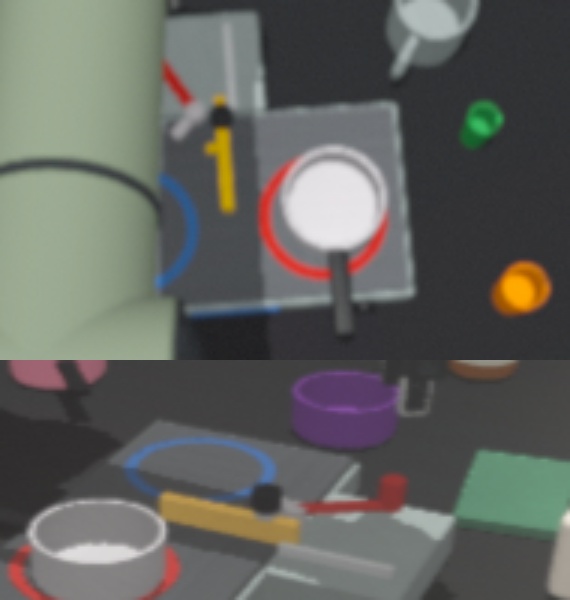

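The lever now points back (free) in both views, and the pot and cups are unmoved. Next I draw the gate, then park the arm aside and look.

```bash
python3 - <<'E'
from h import *
gate(0,66)
manip.move_to([250,-450,300],q(best([250,-450,300],0)))
s=manip.read_camera("scene");t=shot("top2");st()
cv2.imwrite("pics/m2.png",cv2.resize(t[120:245,170:430],(800,385),interpolation=3)[...,::-1])
E
```

```text
t 12.6 [611.7  -8.5  97.9] open 21.9 F [-1.7  0.   5.5] g 58.5
hit False
t 13.9 [675.8  -4.   97.8] open 21.7 F [-6.3 -0.6  9.1] g 59.2
t 17.3 [ 250.7 -449.7  299.8] open 50.1 F [-0.6  0.9 -0.7] g 0.0
```

View pics/m2.png

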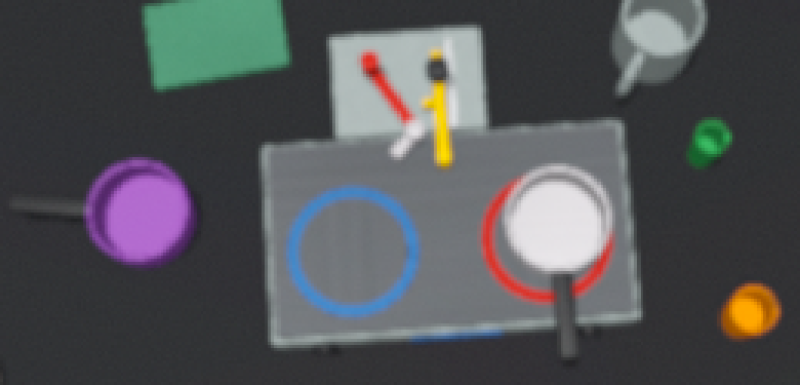

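The gate is fully back, with its tip clear of the line. The pot rim centre is at about (351,190.6) in the top view, and the handle runs from (353,209) to (355,236).

```bash
python3 - <<'E'
from h import *
c=cast("top",[[350.9,190.6]],95)[0];h=cast("top",[[352.8,209.0],[355.0,235.7]],89);print("pot",c,"handle",h)
d=h[1]-h[0];d/=np.hypot(*d);ang=np.arctan2(d[1],d[0]);print("len",np.hypot(*(h[1]-c)),"angle of -x dir",ang)
d=h[1]-c;d/=np.hypot(*d);print(d)
g=c+d*100;psi=best([*g,83],np.arctan2(d[1],d[0])+np.pi/2)
loc=lambda p:Ro.from_euler("z",-YAW).apply([*(np.array(p)-O),0])[:2]
l=loc(c);print("local",l)
manip.move_to([*g,180],q(psi));manip.grip(60)
manip.line_to([*g,83],v=120,stop_force=20);manip.grip(5);st()
p0=np.array(manip.get_state()["tool_pos"])
def go(tgt,v):
    t=W(*tgt)-c;print(manip.line_to([p0[0]+t[0],p0[1]+t[1],p0[2]],v=v,stop_force=40))
go((-3,l[1]),40);go((-1,95),70);st()
manip.pause(.3);manip.grip(50);p=manip.get_state()["tool_pos"];manip.line_to([p[0],p[1],200],v=200)
manip.move_to([250,-450,300],q(best([250,-450,300],0)))
t=shot("top3");st()
cv2.imwrite("pics/m3.png",cv2.resize(t[120:245,170:430],(800,385),interpolation=3)[...,::-1])
E
```

```text
pot [ 528.08870595 -117.77365506] handle [[ 474.95503867 -122.92729205]
 [ 397.35960704 -128.15948594]]
len 131.14100344301062 angle of -x dir -3.0742654202769737
[-0.99685907 -0.07919591]
local [   7.04337031 -102.87007501]
t 20.4 [ 428.8 -126.2   83.5] open 18.9 F [-0.9 -0.9  4.2] g 59.3
False
False
t 23.8 [405.3  70.6  83.5] open 19.0 F [ 0.4 -5.7  3.6] g 59.5
t 27.2 [ 250.7 -449.3  299.8] open 50.2 F [0.3 0.2 1.2] g 0.0
```

View pics/m3.png

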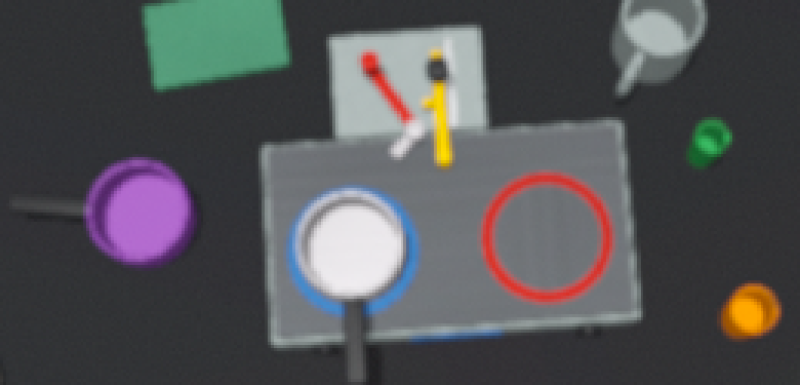

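The pot is centred on the blue ring. Next I shut and lock the gate.

```bash
sed -i 's/manip.grip(50);p=/manip.grip(38);p=/' h.py; python3 - <<'E'
from h import *
gate(65,-4)
lever(31,100,2)
manip.move_to([250,-450,300],q(best([250,-450,300],0)))
t=shot("top4");s=manip.read_camera("scene");st()
cv2.imwrite("pics/m4.png",np.vstack([cv2.resize(t[125:245,170:430],(780,360),interpolation=3),cv2.resize(s[165:245,290:490],(780,240))])[...,::-1])
E
```

```text
t 31.2 [675.7  -3.8  98.1] open 22.2 F [-3.5  0.3  6. ] g 58.8
hit False
t 32.5 [610.6  -8.4  98.2] open 22.6 F [9.6 1.6 0.9] g 59.3
t 37.0 [685.1  61.6  95.9] open 18.2 F [-0.4 -0.   3.8] g 58.5
th 102.0 False
t 39.7 [604.6  89.8  96.1] open 17.5 F [ 3.5 -1.4  2.5] g 59.7
t 43.1 [ 250.5 -449.7  299.9] open 37.9 F [ 0.2  0.2 -0. ] g 0.0
```

View pics/m4.png

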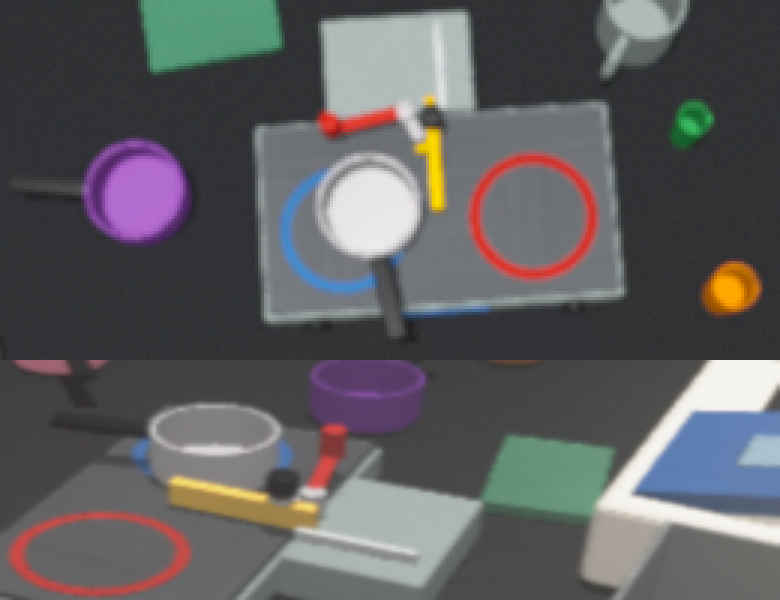

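The gate is shut and locked, but the pot has been knocked about 25 mm towards the gate; its rim centre is at (292.7,193.7) px. I'll slide it back.

```bash
python3 - <<'E'
from h import *
c=cast("top",[[292.7,193.7]],95)[0];h=cast("top",[[301.7,236.4]],89)[0];print("pot",c,"handle end",h,np.hypot(*(h-c)))
d=(h-c);d/=np.hypot(*d);a=np.arctan2(d[1],d[0])
g=c+d*100;psi=best([*g,83],a+np.pi/2)
manip.move_to([*g,180],q(psi));manip.grip(60)
manip.line_to([*g,83],v=120,stop_force=20);manip.grip(5);st()
p0=np.array(manip.get_state()["tool_pos"])
b=W(0,95);t=b-c;print("shift",t)
print(manip.line_to([p0[0]+t[0],p0[1]+t[1],p0[2]],v=30,stop_force=40));st()
manip.pause(.3);manip.grip(50);p=manip.get_state()["tool_pos"];manip.line_to([p[0],p[1],200],v=200)
manip.move_to([250,-450,300],q(best([250,-450,300],0)))
t=shot("top5");st()
im=t
for k,lo,hi in(("c",(8,150,70),(32,255,255)),("d",(45,90,30),(80,255,255))):
    r=max((x for x in blobs(mask(im,lo,hi)) if 380<x[2][0]<430 and 150<x[2][1]<235),key=lambda x:x[0]);print(k,r[1:3])
cv2.imwrite("pics/m5.png",np.vstack([cv2.resize(t[140:240,240:435],(780,400),interpolation=3)])[...,::-1])
E
```

```text
pot [519.34365389  51.09312835] handle end [395.75316397  24.7412258 ] 126.36863522314134
t 46.8 [421.9  29.9  83.5] open 19.0 F [-0.9 -2.   3.9] g 60.0
shift [-12.82934304  27.94968218]
False
t 48.0 [409.   58.   83.5] open 18.9 F [ 1.3 -3.5  2.7] g 59.9
t 51.4 [ 250.7 -449.2  299.8] open 49.7 F [-1.2  0.1 -0.1] g 0.0
c ([404, 212, 20, 18], [413.4, 220.8])
d ([393, 158, 15, 17], [399.8, 165.8])
```

View pics/m5.png

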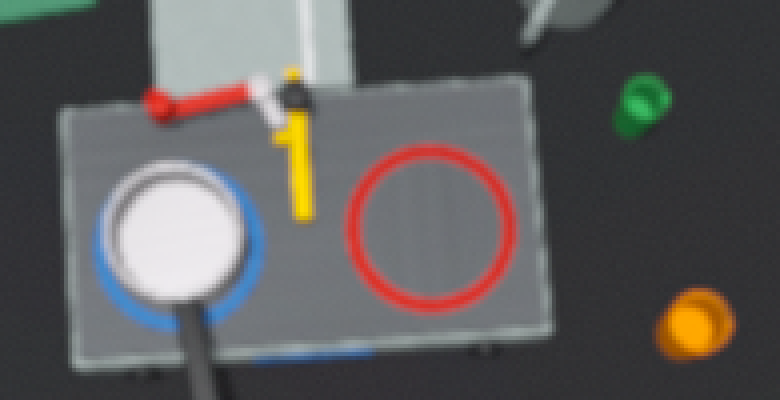

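```bash
cat >> h.py <<'E'
def pick(c,psi,zg,op):
    psi=best([*c,zg],psi);manip.move_to([*c,200],q(psi));manip.grip(op)
    manip.line_to([*c,zg],v=120,stop_force=15);manip.grip(5);st()
    manip.line_to([*c,260],v=150);s=st();return psi
def place(c,psi,z,op):
    psi=best([*c,z],psi);manip.move_to([*c,260],q(psi));manip.line_to([*c,z+12],v=150)
    print("hit",manip.line_to([*c,z-4],v=25,stop_force=6));st()
    manip.grip(op);manip.line_to([*c,260],v=120)
    manip.move_to([250,-450,300],q(best([250,-450,300],0)))
E
python3 - <<'E'
from h import *
p=cast("top",[[282.9,197.6]],95)[0];c=cast("top",[[415.7,219.7]],75)[0];d=cast("top",[[401.8,163.5]],75)[0]
print("pot",p,"c",c,"d",d,"blue",W(0,95))
pick(c,0,66,70)
place(p,0,50+66,62)
t=shot("top6");s=manip.read_camera("scene");st()
cv2.imwrite("pics/m6.png",np.vstack([cv2.resize(t[140:240,240:435],(780,400),interpolation=3),cv2.resize(s[175:225,290:450],(780,200),interpolation=3)])[...,::-1])
E
```

```text
pot [507.92061039  79.42107488] c [ 444.90579683 -308.24509514] d [ 614.50370169 -272.97049662] blue [506.51431085  79.04281053]
t 54.4 [ 445.1 -308.7   67.1] open 41.6 F [-2.1 -1.   5.4] g 60.1
t 55.8 [ 444.4 -307.8  259.1] open 41.6 F [-0.1  0.5 -0.8] g 60.7
hit True
t 59.4 [508.2  79.5 117.1] open 41.4 F [-0.3 -0.4  4.3] g 61.2
t 63.3 [ 250.6 -449.5  299.9] open 61.8 F [-0.3 -0.6 -0.7] g 0.0
```

View pics/m6.png

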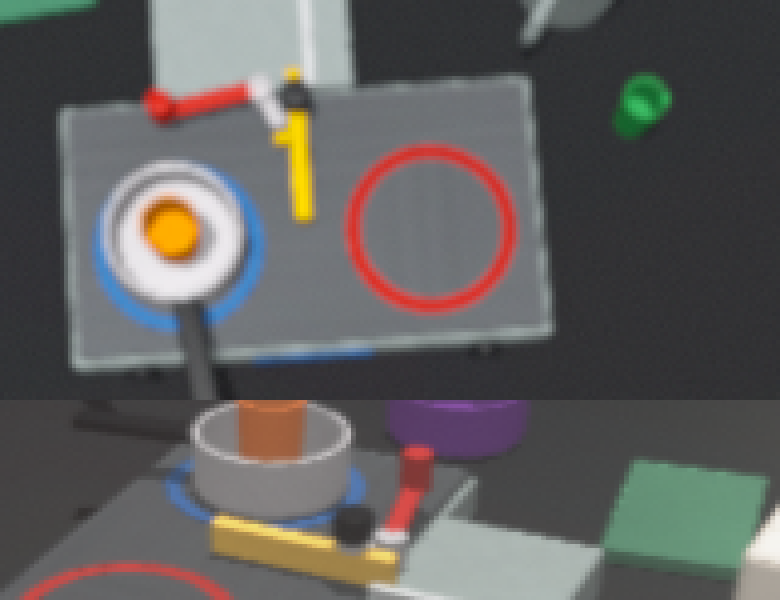

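The orange cup stands upright in the pot, with its rim centre at about (282.0,196.6) px. Next the green cup goes in.

```bash
python3 - <<'E'
from h import *
c=cast("top",[[282.0,196.6]],125)[0];d=cast("top",[[401.8,163.5]],75)[0];print("c",c)
c=.5*c+.5*np.array([508,79.4])
a=pick(d,np.pi/2,70,60)
place(c,np.pi/2,78+70,48)
t=shot("top7");s=manip.read_camera("scene");st()
cv2.imwrite("pics/m7.png",np.vstack([cv2.resize(t[140:240,240:435],(780,400),interpolation=3),cv2.resize(s[155:220,290:450],(780,200),interpolation=3)])[...,::-1])
E
```

```text
c [505.24623931  79.6165338 ]
t 66.7 [ 615.3 -273.3   71.2] open 29.1 F [0.1 1.2 5.4] g 59.7
t 68.1 [ 614.  -272.7  258.8] open 29.3 F [-0.9  0.5 -0.8] g 59.2
hit True
t 70.8 [507.3  79.5 149.1] open 29.4 F [0.  0.  5.6] g 59.9
t 74.4 [ 250.7 -449.5  300. ] open 48.0 F [ 0.3 -0.4  0.7] g 0.0
```

View pics/m7.png

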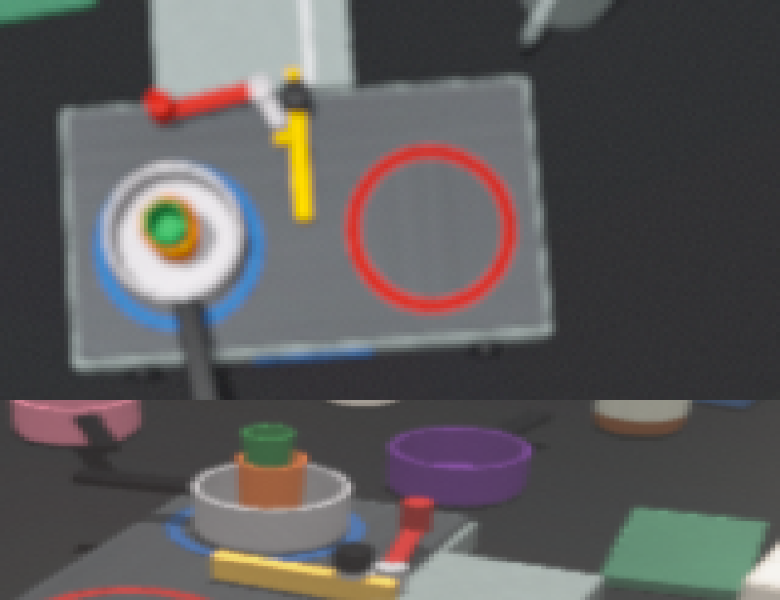

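The green cup stands upright inside the orange one, the pot is centred on the blue ring, and the gate is shut and locked. I'm handing the job in.

```bash
python3 -c "
from cell import manip
print(manip.job_done())"
```

```text
the job is handed in; nothing more can be done
None
```

I handed the job in at about 74 s with the pot on the blue ring (slid back there after it was knocked once), the gate shut and locked, and the green cup nested in the orange cup in the pot; these were the only two cups I saw, and the hand-in returned no verdict.

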